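Put the oat biscuits away in the screw-top bowl

ROBOT

A 6-joint arm with a two-finger parallel gripper is mounted at the origin on the work surface. World frame = base frame: x ahead of the robot, y to its left, z up, the work surface at z = 0. Lengths are in m, angles in rad, forces in N, time in s.
With the tool pointing down it reaches from about 0.425 to 0.95 m from the base axis. Payload 14.7 kg.
Tool frame: the origin (TCP) lies at the centre of the arm's flange, where the gripper is bolted on; the fingertips stand 173 mm ahead of it and the grasp point (between the pads) lies 155 mm ahead of it (grip_point_offset is the distance from the TCP to the grasp point, in m); z points along the fingers, y is the line along which they close (so a half turn about z gives the same grasp; the last joint's range is limited). The gripper opens to 85 mm and grips with 20 to 120 N. Pads are 22 mm wide; open, the fingers measure 114 mm over their backs; the gripper's body (76 mm by 85 mm) begins 54 mm behind the grasp point. The pads swing forward as they close: fully open they stand 13 mm farther back than shut.
Start: joints at [-0.047, 0.48, 1.596, -0, 1.065, -0.047], TCP at [0.65, 0, 0.405] pointing down, gripper open.
Joint ranges: [-2.75, 2.75], [-0.82, 2.05], [0.23, 2.67], [-1.56, 4.7], [0.09, 2.69], [-2.92, 2.92]. Speed limits (rad/s): [1.89, 1.89, 2.39, 3.01, 3.01, 3.01].

INTERFACE

Orientations are given as a unit quaternion [w, x, y, z].
In Python, from workcell import * gives the robot as it stands. Calls block until the motion is done:
- reach(position, orientation): joint-space move of the TCP to a pose.
- move_l(position, orientation=None, vel=0.15, stop_force=None): straight line of the TCP; orientation=None keeps the orientation; vel is the mean speed in m/s. With stop_force (N) it stops when the force on the tool has changed by that much, and returns True; else False.
- move_j(angles): joint-space move.
- grip(opening, force=None): finger opening in m; force is the grip in N (None keeps the last); returns when the fingers have stopped.
- sleep(seconds).
- inverse_kinematics(position, orientation): joint angles nearest the present ones, or None.
- sense(): the state.
- capture(name): name is "scene" or "side" or "wrist"; returns a dict with "img" (384x512x3 uint8, red, green, blue), "fov_y" (degrees; the focal length in pixels is half the picture's height over the tangent of half this angle, whatever the lens; pixels are square), "cx", "cy" (the principal point, pixels), "R" (3x3) and "t" (3): a world point X has camera coordinates R X + t. Camera axes: x right, y down, z forward; pixel columns grow to the right and rows downward; lengths in m; the calibration is good to about 2 mm. A picture is of the moment at which its call begins. There is no depth.
A pose or a line that the arm cannot do raises MotionError and nothing moves.
- hand_in(): hands the job in; it is judged then, once.
The state is a dict: "t": time; "joint_pos": joint angles; "joint_velocities": joint speeds; "effort": joint torques, N m; "ee_pos": TCP position; "tool_rot": TCP orientation; "contact_force": force on the tool from outside, world axes, zero at the start; "wrist_torque": the same for the moment, N m; "grip_width": finger opening in m; "grasp_force": force on a finger pad.
Only numpy, scipy, OpenCV 4.12 (cv2) and the standard library are available. Lean on these libraries where they do the work, as an engineer would, in place of code of your own. Each camera call takes 0.05 s, during which the arm holds its last target. There are 200 camera calls.

TASK

Lift every oat biscuit off the baking sheet with the turner, slid in under each one, and tip them into the coral bowl without the hand touching them; leave the turner lying flat on the emptied sheet. Once all are in, stand the white lid level on the bowl's thread and turn it backwards, anticlockwise from above, to the top of the thread and on until it drops into place, then screw it down clockwise until it is fully home on the rim. Leave the straw cup and the egg cup where they stand.

Things in the scene. Friction and masses are not known exactly. Their poses are not given: they have to be found in the camera images.
- sheet: Dark steel baking sheet, fixed, flat, 220 (x) x 360 (y) mm, 3 mm thick, open at the front edge (-x); the other three edges are turned up to 15 mm above the counter, a stop to push biscuits against: inner faces at x = +107 mm and y = +177 and -177 mm. Origin: centre of its underside on the counter; its top face is at z = 3 mm. x points from the open edge to the far upturned one.
- biscuit1: Round oat biscuit, one of up to five (some may be absent: no reading): 52 mm across, 9 mm thick, about 20 g, rigid; its lower edge is rounded up from a flat underside 38 mm across, so a thin blade can ride in under it. Origin: centre of its underside, z up.
- biscuit2: Round oat biscuit, one of up to five (some may be absent: no reading): 52 mm across, 9 mm thick, about 20 g, rigid; its lower edge is rounded up from a flat underside 38 mm across, so a thin blade can ride in under it. Origin: centre of its underside, z up.
- biscuit3: Round oat biscuit, one of up to five (some may be absent: no reading): 52 mm across, 9 mm thick, about 20 g, rigid; its lower edge is rounded up from a flat underside 38 mm across, so a thin blade can ride in under it. Origin: centre of its underside, z up.
- biscuit4: Round oat biscuit, one of up to five (some may be absent: no reading): 52 mm across, 9 mm thick, about 20 g, rigid; its lower edge is rounded up from a flat underside 38 mm across, so a thin blade can ride in under it. Origin: centre of its underside, z up.
- biscuit5: Round oat biscuit, one of up to five (some may be absent: no reading): 52 mm across, 9 mm thick, about 20 g, rigid; its lower edge is rounded up from a flat underside 38 mm across, so a thin blade can ride in under it. Origin: centre of its underside, z up.
- turner: Turner (fish slice), about 135 g: smooth steel blade 90 mm long (x), 48 mm wide (y), 2 mm thick, flat underside. A biscuit slides off it once it is tipped some 20 degrees. A round neck rises from the blade's back to a level handle. Origin: centre of the blade's underside; x points to the free front edge (x = +45 mm), z up. Left alone it stands level on its blade, the heavy end.
- turner_handle (a point): Grip point on the middle line of the turner's black handle, 115 mm behind (-x) and 45 mm above the turner's origin. The handle is a level bar 16 mm wide (y) and 18 mm high, from x = -85 to -200 mm of the turner. Fingers go either side of it, across the turner's y. Turner's axes.
- bowl: Coral plastic bowl, held to the counter by its suction foot (fixed, does not turn): 62 mm high, 132 mm across the belly, straight neck 114 mm outside and 107 mm inside, inner floor 6 mm above the counter. Origin: centre of its underside, z up; its angle matters for the thread.
- bowl_start (a point): One of the three blunt upper ends of the bowl's thread, 3 mm below the rim, on the bowl's +x side (0 degrees; the others at 120 and 240), each marked by a small rib on the belly below. Three-start right-hand thread around the neck, 5 mm proud and 3.5 mm thick, falling 30 mm a turn going clockwise from above. Bowl's axes.
- lid: White screw lid, about 110 g, lying right way up on the counter at the start: 134 mm across, skirt 24 mm deep, top face 27 mm above its lower edge. Origin: centre of the skirt's lower edge, z up. Set level on the bowl it rests with its lugs on the thread, origin 47 to 57 mm above the bowl's origin, depending on the angle. Screwed home on the rim: 38 mm.
- lid_bar (a point): Middle of the grip bar on top of the lid, 40 mm above the lid's origin. The bar is 66 mm long (lid's x), 16 mm wide (y) and 25 mm high (27 to 52 mm above the origin): to be taken from above, fingers either side. A lid left partly turned stays as it is; turned, it rises or sinks on the thread by its own weight, with little force. Lid's axes.
- lid_lug (a point): One of three lugs inside the lid's skirt (at 0, 120, 240 degrees from the lid's x; ribs on top mark them), 12 mm long, 4 mm thick, 1.5 mm clear of the neck. Turned anticlockwise the lid climbs 1 mm per 12 degrees and drops 10 mm once the lid's angle from the bowl passes 7 to 10 degrees (or 120 more). Then clockwise: home after 120 degrees, tight 25 further.
- straw_cup: Purple straw cup with two side handles, 140 mm high, 76 mm across; not to be disturbed. Origin: centre of its underside.
- egg_cup: Mint ceramic egg cup, 56 mm high, 50 mm across; not to be disturbed. Origin: centre of its underside.
There are look-alikes about, which are no part of the job. Leave any black or pink look-alike of the biscuit3 alone.

How it is judged:
By the outcome, as a careful person would: the job done as asked, in the order asked, and still so for the second after the job is handed in, with the robot touching nothing.
Of biscuit1, biscuit2, biscuit3, biscuit4, biscuit5 only 3 to 5 are there at a start; the rules pass over those that are not, and their reading is None.
At some moment in a run one of biscuit1, biscuit2, biscuit3, biscuit4, biscuit5, lid may be knocked a few centimetres aside while the robot is not near it.
It also fails if it takes over 210 s, if anything falls off the work surface, if the arm or the gripper's body presses on something with over 40 N, if the wrist force passes 120 N, or if a joint passes its speed limit or range.

## Working session

There is one attempt and no reset: what is moved stays moved. The work goes in short steps, each a Python script; the robot and the scene stay as the last script left them, time stands still between calls to the robot, and variables do not carry over. Pictures are saved under pics/ and viewed, at most 14 in all, crops included, and the job is handed in when it is done.

```bash
ls; mkdir -p pics
python3 - <<'E'
from workcell import *
import cv2
for n in ("scene","side","wrist"):
    c=capture(n); cv2.imwrite(f"pics/{n}0.png",c["img"][:,:,::-1]); print(n,c["fov_y"],c["cx"],c["cy"],c["R"],c["t"])
s=sense();print(s)
E
```

```text
pics
scene 50.725356893422926 257.0971688742839 196.75236876594988 [[ 0.19541931  0.98061764 -0.01415441]
 [ 0.76727758 -0.16186167 -0.62055291]
 [-0.61081618  0.11040766 -0.78403682]] [-0.09672481 -0.35593728  1.51846282]
side 51.114649141221776 260.84452488017115 188.9668924906024 [[ 0.69143868 -0.72242115  0.00449844]
 [-0.54671233 -0.52731558 -0.65041825]
 [ 0.472248    0.44726499 -0.75956294]] [-0.34300082  0.33271601  0.85658031]
wrist 70.14802588375133 250.23372781367655 191.59020708335424 [[ 9.99998898e-01  6.14093775e-04 -1.35157801e-03]
 [ 9.92375505e-04 -9.53641315e-01  3.00943944e-01]
 [-1.10411283e-03 -3.00944954e-01 -9.53640874e-01]] [-0.6498919  -0.03908914  0.38194051]
{'t': 0.15, 'joint_pos': array([-4.66081805e-02,  4.80728209e-01,  1.59670638e+00, -7.50220295e-06,
        1.06511034e+00, -4.65786557e-02]), 'joint_velocities': array([ 0.00047247, -0.00271622, -0.0032746 , -0.00043635,  0.00113417,
       -0.00092633]), 'effort': array([-4.27572886e-04, -9.51149726e+01, -4.30458927e+01, -2.65440685e-04,
        8.19593843e-03, -1.37463962e-04]), 'ee_pos': array([6.49859294e-01, 2.09269180e-05, 4.04201990e-01]), 'tool_rot': array([-3.49787094e-04,  7.07115854e-01,  7.07097548e-01, -3.23058924e-04]), 'contact_force': array([-0.09995557, -0.18012123, -0.40547866]), 'wrist_torque': array([-0.01071753, -0.07311569,  0.01070834]), 'grasp_force': 0.0, 'grip_width': 0.08534282754489916}
```

View pics/scene0.png

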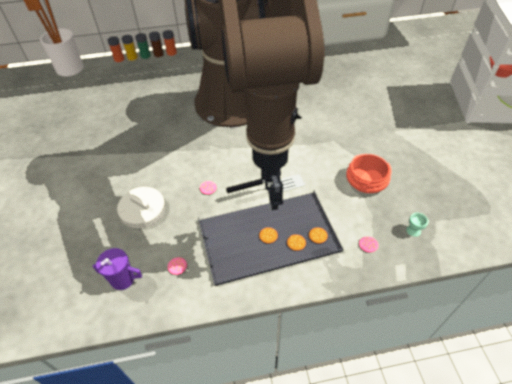

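View pics/side0.png

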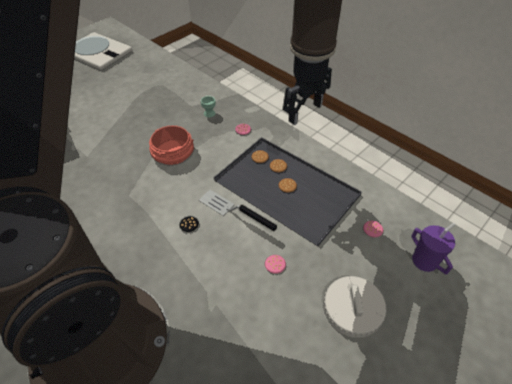

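```bash
cat > h.py <<'E'
from workcell import *
import numpy as np, cv2
from scipy.spatial.transform import Rotation as Ro
def foc(c): return 192/np.tan(np.radians(c["fov_y"]/2))
def ray(c,u,v,z):
    R,t=np.array(c["R"]),np.array(c["t"]); d=R.T@np.array([(u-c["cx"])/foc(c),(v-c["cy"])/foc(c),1]); C=-R.T@t
    return C+d*(z-C[2])/d[2]
def proj(c,X):
    p=np.atleast_2d(X)@np.array(c["R"]).T+np.array(c["t"]); return p[:,:2]/p[:,2:]*foc(c)+[c["cx"],c["cy"]]
def q(R): x=R.as_quat(); return [x[3],x[0],x[1],x[2]]
def down(yaw): # tool z down, tool y axis at angle yaw in world (start: y along +x: yaw 0)
    return q(Ro.from_euler('z',yaw)*Ro.from_quat([.70710678,.70710678,0,0]))
E
python3 - <<'E'
from h import *
s=capture("scene"); 
for n,u,v,z in [("b",269,236,.01),("b",297,243,.01),("b",318,236,.01),("c",201,221,.01),("c",314,195,.01),("c",341,244,.01),("c",215,280,.01),("blade",291,184,.005),("hb",228,189,.045),("hf",264,182,.045),("bowl",369,166,.062),("lid",142,205,.027),("pk",208,188,.01),("pk",177,266,.01),("pk",368,244,.01),("straw",122,283,.01),("egg",417,233,.0)]:
    print(n,ray(s,u,v,z)[:2].round(3))
c=capture("side")
for n,u,v,z in [("b",260,156,.01),("b",278,166,.01),("b",288,185,.01),("blade",217,203,.005),("hb",275,225,.045),("hf",241,208,.045),("bowl",171,140,.062),("lid",356,305,.027),("blk",189,224,.01)]:
    print(n,ray(c,u,v,z)[:2].round(3))
w=capture("wrist");R=np.array(w["R"]);print(-R.T@w["t"])
for yaw,x,y in [(0,.65,0)]: print(inverse_kinematics([x,y,.4],down(yaw)))
E
```

```text
b [0.617 0.01 ]
b [0.656 0.081]
b [0.645 0.144]
c [ 0.527 -0.171]
c [0.502 0.174]
c [0.683 0.198]
c [ 0.721 -0.157]
blade [0.441 0.118]
hb [ 0.454 -0.079]
hf [0.449 0.031]
bowl [0.467 0.351]
lid [ 0.447 -0.334]
pk [ 0.408 -0.137]
pk [ 0.66 -0.25]
pk [0.698 0.271]
straw [ 0.681 -0.394]
egg [0.687 0.423]
b [0.642 0.143]
b [0.648 0.075]
b [0.613 0.005]
blade [0.431 0.105]
hb [ 0.465 -0.078]
hf [0.444 0.022]
bowl [0.469 0.342]
lid [ 0.44  -0.346]
blk [0.331 0.102]
[0.65046065 0.07806019 0.37538127]
[-4.66322836e-02  4.84563678e-01  1.60130584e+00 -4.44089210e-16
  1.05572313e+00 -4.66322836e-02]
```

View pics/wrist0.png

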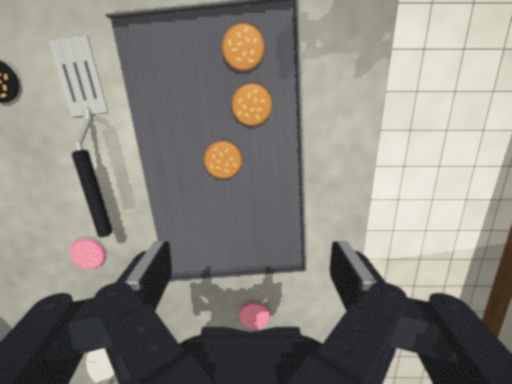

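Run:
```python
from h import *
c=capture("wrist")
for n,u,v,z in [("bl",52,42,.002),("bl",88,36,.002),("bl",104,112,.002),("bl",70,118,.002),("hf",81,152,.05),("hb",103,234,.05),("c",110,15,.0),("c",298,0,.015),("c",304,269,.015),("c",172,280,.0),("b",244,47,.012),("b",252,105,.012),("b",223,160,.012)]:
    print(n,ray(c,u,v,z)[:2].round(4))
# reach checks: turner yaw th (x dir), grip height
for th in (0,5,30,60,90,120):
  for g in ((.42,.14),(.45,.14),(.45,.08),(.43,.0),(.467,.23),(.35,.30)):
    for p in (0,40):
      h=np.radians(th); R=Ro.from_euler('z',h)*Ro.from_euler('y',np.radians(p))
      # tool z=-turner z, tool y=turner y  -> tool x=-turner x ; or flipped
      out=[]
      for f in (0,1):
        T=R*Ro.from_euler('y',np.pi)*Ro.from_euler('z',np.pi*f)
        pos=np.array([*g,.1])-.155*T.as_matrix()[:,2]
        try: k=inverse_kinematics(list(pos),q(T))
        except Exception as e: k=None
        out.append(None if k is None else np.round(k,1).tolist()[3:])
      print(th,g,p,out)
```

```text
bl [0.408  0.1516]
bl [0.4531 0.1582]
bl [0.4584 0.0695]
bl [0.4122 0.0619]
hf [0.4482 0.0247]
hb [ 0.4571 -0.0832]
c [0.4824 0.181 ]
c [0.7042 0.1917]
c [ 0.732  -0.1588]
c [ 0.5249 -0.1892]
b [0.6428 0.1444]
b [0.6525 0.0784]
b [0.6137 0.0079]
0 (0.42, 0.14) 0 [[-0.0, 0.5, -1.3], [-0.0, 0.5, 1.8]]
0 (0.42, 0.14) 40 [[0.1, 1.3, -1.5], [0.1, 1.3, 1.7]]
0 (0.45, 0.14) 0 [[-0.0, 0.5, -1.3], [-0.0, 0.5, 1.8]]
0 (0.45, 0.14) 40 [[0.1, 1.4, -1.5], [0.1, 1.4, 1.7]]
0 (0.45, 0.08) 0 [[-0.0, 0.5, -1.5], [-0.0, 0.5, 1.7]]
0 (0.45, 0.08) 40 [[0.0, 1.4, -1.5], [0.0, 1.4, 1.6]]
0 (0.43, 0.0) 0 [[-0.0, 0.5, -1.6], [-0.0, 0.5, 1.5]]
0 (0.43, 0.0) 40 [[-0.0, 1.3, -1.6], [-0.0, 1.3, 1.5]]
0 (0.467, 0.23) 0 [[-0.0, 0.6, -1.2], [-0.0, 0.6, 2.0]]
0 (0.467, 0.23) 40 [[0.2, 1.4, -1.4], [0.2, 1.4, 1.8]]
0 (0.35, 0.3) 0 [[-0.0, 0.5, -0.9], [-0.0, 0.5, 2.2]]
0 (0.35, 0.3) 40 [[0.3, 1.3, -1.3], [0.3, 1.3, 1.8]]
5 (0.42, 0.14) 0 [[-0.0, 0.5, -1.4], [-0.0, 0.5, 1.7]]
5 (0.42, 0.14) 40 [[0.1, 1.4, -1.5], [0.1, 1.4, 1.6]]
5 (0.45, 0.14) 0 [[-0.0, 0.5, -1.4], [-0.0, 0.5, 1.7]]
5 (0.45, 0.14) 40 [[0.1, 1.4, -1.5],
[... 2401 characters left out ...]
0.3) 40 [[-0.4, 1.2, -1.9], [-0.4, 1.2, 1.2]]
120 (0.42, 0.14) 0 [[0.0, 0.5, 2.9], [0.0, 0.5, -0.3]]
120 (0.42, 0.14) 40 [[-1.0, 0.8, -2.0], [-1.0, 0.8, 1.1]]
120 (0.45, 0.14) 0 [[0.0, 0.5, 2.9], [0.0, 0.5, -0.3]]
120 (0.45, 0.14) 40 [[-1.0, 0.8, -2.0], [-1.0, 0.8, 1.1]]
120 (0.45, 0.08) 0 [[0.0, 0.5, 2.7], [0.0, 0.5, -0.4]]
120 (0.45, 0.08) 40 [[-1.2, 0.8, -2.0], [-1.2, 0.8, 1.2]]
120 (0.43, 0.0) 0 [[-0.0, 0.5, 2.5], [-0.0, 0.5, -0.6]]
120 (0.43, 0.0) 40 [[-1.4, 0.7, -1.8], [-1.4, 0.7, 1.3]]
120 (0.467, 0.23) 0 [None, [0.0, 0.6, -0.1]]
120 (0.467, 0.23) 40 [[-0.9, 0.9, -2.1], [-0.9, 0.9, 1.0]]
120 (0.35, 0.3) 0 [None, [0.0, 0.5, 0.1]]
120 (0.35, 0.3) 40 [[-0.7, 1.0, -2.0], [-0.7, 1.0, 1.1]]
```

```bash
cat >> h.py <<'E'
GX=.110; SC=np.array([.611,.006]); SY=np.radians(5.5)
def S2W(x,y): return SC+np.array([[np.cos(SY),-np.sin(SY)],[np.sin(SY),np.cos(SY)]])@[x,y]
def W2S(p): return np.array([[np.cos(SY),np.sin(SY)],[-np.sin(SY),np.cos(SY)]])@(np.array(p)[:2]-SC)
def tp(o,yaw,pitch=0):  # turner origin -> TCP pose
    R=Ro.from_euler('z',yaw)*Ro.from_euler('y',pitch)
    return list(np.array(o)+R.apply([-GX,0,.2])), q(R*Ro.from_euler('y',np.pi)*Ro.from_euler('z',np.pi))
def state(): s=sense(); print("t %.1f"%s["t"],"ee",np.round(s["ee_pos"],4),"F",np.round(s["contact_force"],1),"gw %.4f gf %.1f"%(s["grip_width"],s["grasp_force"]))
def snap(n,f): c=capture(n); cv2.imwrite(f"pics/{f}.png",c["img"][:,:,::-1]); return c
E
python3 - <<'E'
from h import *
o=[.437,.110]; yaw=np.radians(94)
P,Q=tp([*o,.1],yaw); reach(P,Q)
grip(.05); P,Q=tp([*o,0.001],yaw); move_l(P,Q,vel=.12); state()
grip(0.0,100); state()
P,Q=tp([*o,.12],yaw); move_l(P,Q); state()
snap("scene","scene1"); snap("side","side1"); c=snap("wrist","wrist1")
a=cv2.imread("pics/side1.png")[100:340,150:470]; b=cv2.imread("pics/wrist1.png")
cv2.imwrite("pics/m1.png",np.hstack([cv2.resize(a,(512,384)),b])[:,::1] if 0 else np.vstack([cv2.resize(a,(400,300)),cv2.resize(b,(400,300))]))
E
```

```text
t 2.7 ee [4.449e-01 2.000e-04 2.014e-01] F [-0.3 -0.6  0.3] gw 0.0499 gf 0.0
t 3.1 ee [4.449e-01 2.000e-04 2.013e-01] F [ 0.3 -2.4  4.7] gw 0.0143 gf 97.7
t 4.0 ee [4.443e-01 3.000e-04 3.194e-01] F [-0.1 -0.7 -1.9] gw 0.0143 gf 97.0
```

View pics/m1.png

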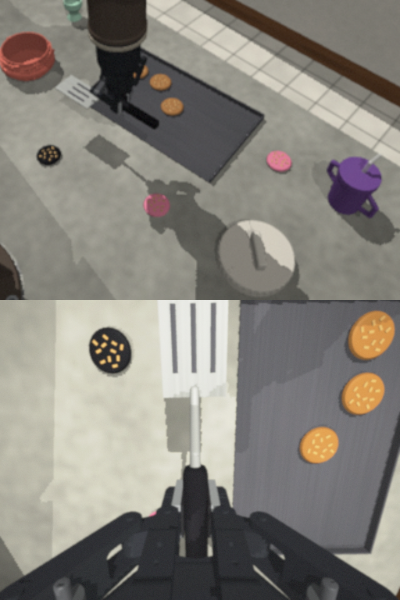

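```bash
cat >> h.py <<'E'
def biscuits(n="scene"):
    c=capture(n); h=cv2.cvtColor(c["img"],cv2.COLOR_RGB2HSV)
    m=cv2.inRange(h,(9,120,80),(22,255,255)); k,l,st,ce=cv2.connectedComponentsWithStats(m)
    out=[]
    for i in range(1,k):
        if st[i,4]>60:
            p=ray(c,*ce[i],.010); s=W2S(p)
            if abs(s[0])<.15 and abs(s[1])<.21: out.append((p[:2].round(3),s.round(3),int(st[i,4])))
    return out
E
python3 - <<'E'
from h import *
for n in("scene","wrist","side"): print(n,*biscuits(n),sep="\n ")
c=capture("wrist"); o=[.437,.110]; yaw=np.radians(94)
R=Ro.from_euler('z',yaw)
print(proj(c,R.apply([[-.045,.024,.002],[-.045,-.024,.002],[-.085,0,.054]])+[*o,.12]).round(0))
for p,s,a in biscuits("scene"):
    P,Q=tp([*S2W(s[0]-.085,s[1]),.0],SY); print(inverse_kinematics(P,Q) is not None, np.hypot(*P[:2]))
E
```

```text
scene
 (array([0.614, 0.008]), array([0.003, 0.001]), 242)
 (array([0.642, 0.144]), array([0.044, 0.135]), 245)
 (array([0.652, 0.079]), array([0.048, 0.068]), 252)
wrist
 (array([0.641, 0.146]), array([0.043, 0.136]), 2760)
 (array([0.651, 0.08 ]), array([0.047, 0.07 ]), 2197)
 (array([0.612, 0.009]), array([0.002, 0.003]), 1746)
side
 (array([0.65 , 0.077]), array([0.046, 0.067]), 166)
 (array([0.611, 0.006]), array([0., 0.]), 187)
[[210. 128.]
 [290. 128.]
 [249. 225.]]
True 0.4199430377864277
True 0.46494502576607655
True 0.46201923341080897
```

View pics/wrist1.png

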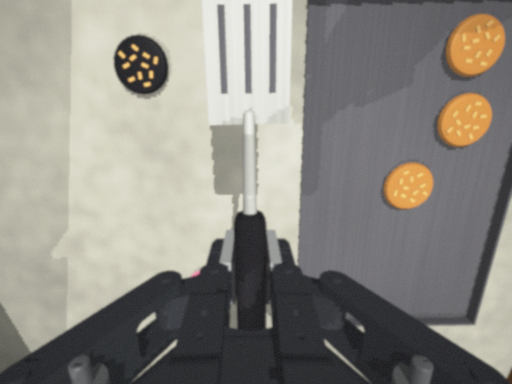

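```bash
cat >> h.py <<'E'
def scoop(bx,by,xend=.060):
    x0=bx-.026-.045-.012
    P,Q=tp([*S2W(x0,by),.09],SY); reach(P,Q)
    P,Q=tp([*S2W(x0,by),.012],SY); move_l(P,Q,vel=.12)
    P,Q=tp([*S2W(x0,by),-.003],SY); hit=move_l(P,Q,vel=.015,stop_force=4); state()
    z=sense()["ee_pos"][2]-.2; print("touch",hit,"z",round(z,4))
    z=max(z,.0015)
    P,Q=tp([*S2W(xend,by),z],SY); hit=move_l(P,Q,vel=.05,stop_force=18); state()
    s=sense()["ee_pos"]; x=W2S(s)[0]+GX; print("slide hit",hit,"x",x.round(4))
    return x,z
E
python3 - <<'E'
from h import *
x,z=scoop(.0435,.1355)
snap("wrist","wrist2"); c=snap("side","side2"); print(biscuits("wrist"))
a=cv2.imread("pics/side2.png")[120:240,180:370]; b=cv2.imread("pics/wrist2.png")
cv2.imwrite("pics/m2.png",np.vstack([cv2.resize(a,(400,253)),cv2.resize(b,(400,300))]))
E
```

```text
t 7.5 ee [0.4492 0.1266 0.204 ] F [-0.5 -0.7  6.7] gw 0.0142 gf 98.4
touch True z 0.004
t 9.7 ee [0.5471 0.136  0.204 ] F [-10.1  -0.6  14.5] gw 0.0143 gf 99.5
slide hit False x 0.0589
[(array([0.666, 0.148]), array([0.069, 0.136]), 3374), (array([0.653, 0.079]), array([0.049, 0.069]), 6890), (array([0.613, 0.009]), array([0.003, 0.003]), 5182)]
```

View pics/m2.png

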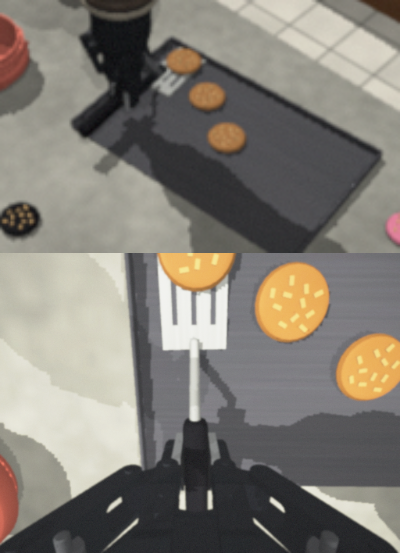

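```bash
cat >> h.py <<'E'
def lift(x,y,z):
    P,Q=tp([*S2W(x-.012,y),z+.001],SY); move_l(P,Q,vel=.04)
    P,Q=tp([*S2W(x-.012,y),z+.03],SY,-.06); move_l(P,Q,vel=.06)
    P,Q=tp([*S2W(x-.03,y),.13],SY,-.06); move_l(P,Q,vel=.12); state()
E
python3 - <<'E'
from h import *
lift(.0589,.1355,.004)
snap("wrist","wrist3"); c=snap("scene","scene3")
a=cv2.imread("pics/scene3.png")[140:280,180:440]; b=cv2.imread("pics/wrist3.png")
cv2.imwrite("pics/m3.png",np.vstack([cv2.resize(a,(520,280)),cv2.resize(b,(400,300))[:, :] if 0 else cv2.resize(b,(520,320))]))
E
```

```text
t 11.8 ee [0.5054 0.1319 0.3225] F [ 0.7  0.3 -2.2] gw 0.0142 gf 97.0
```

View pics/m3.png

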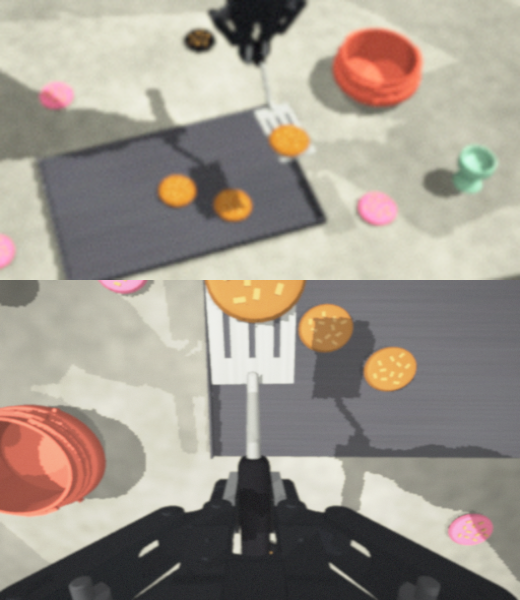

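```bash
cat >> h.py <<'E'
BOWL=np.array([.468,.347])
def tn(nose,yaw,pitch):
    R=Ro.from_euler('z',yaw)*Ro.from_euler('y',pitch); return tp(np.array(nose)-R.apply([.045,0,0]),yaw,pitch)
def dump(off=-.015):
    yd=np.radians(90); p0=sense()["ee_pos"]; Pend,_=tn([*(BOWL+[0,off]),.13],yd,-.06)
    for f in (.25,.5,.75,1):
        yaw=SY+(yd-SY)*f; _,Q=tp([0,0,0],yaw,-.06); P=p0+(np.array(Pend)-p0)*f
        d=np.linalg.norm(P-sense()["ee_pos"]); move_l(list(P),Q,vel=max(d/.6,.02))
    P,Q=tn([*(BOWL+[0,off]),.105],yd,-.06); move_l(P,Q,vel=.08)
    for p,t in ((.2,.5),(.4,.7),(.7,.6)):
        P,Q=tn([*(BOWL+[0,off]),.085],yd,p); d=np.linalg.norm(np.array(P)-sense()["ee_pos"]); move_l(P,Q,vel=d/t)
    sleep(.3); state()
def undump():
    yd=np.radians(90)
    P,Q=tn([*(BOWL+[0,-.03]),.15],yd,.2); move_l(P,Q,vel=.2)
    P,Q=tn([*(BOWL+[0,-.1]),.15],yd,0); move_l(P,Q,vel=.2)
E
python3 - <<'E'
from h import *
dump(); snap("side","side4"); snap("wrist","wrist4"); undump(); snap("scene","scene4"); state()
print(*biscuits("scene"),sep="\n")
a=cv2.imread("pics/side4.png")[60:240,100:360]; b=cv2.imread("pics/scene4.png")[120:280,300:450]
cv2.imwrite("pics/m4.png",np.hstack([cv2.resize(a,(433,300)),cv2.resize(b,(281,300))]))
E
```

```text
t 17.9 ee [0.4681 0.3417 0.3381] F [-0.8 -0.2 -1.4] gw 0.0143 gf 97.3
t 19.7 ee [0.4683 0.0931 0.35  ] F [-0.9  0.3 -1.9] gw 0.0143 gf 97.2
(array([0.614, 0.008]), array([0.003, 0.001]), 241)
(array([0.652, 0.078]), array([0.048, 0.068]), 250)
```

View pics/m4.png

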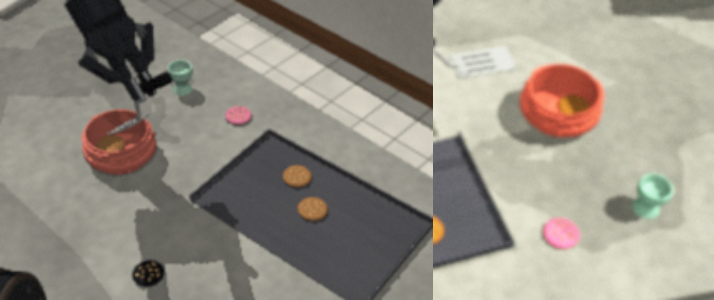

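Run:
```python
from h import *
b=max(biscuits("scene"),key=lambda r:r[1][1]); print(b)
x,z=scoop(b[1][0],b[1][1]+.001)
lift(x,b[1][1]+.001,z); print(*biscuits("scene"),sep="\n")
snap("wrist","wrist5"); a=snap("scene","scene5")
a=cv2.imread("pics/scene5.png")[140:280,180:440]; w=cv2.imread("pics/wrist5.png")
cv2.imwrite("pics/m5.png",np.vstack([cv2.resize(a,(400,215)),cv2.resize(w,(400,300))]))
```

```text
(array([0.652, 0.079]), array([0.048, 0.068]), 249)
t 22.5 ee [0.46   0.0608 0.204 ] F [-0.  -0.8  7.5] gw 0.0141 gf 98.6
touch True z 0.004
t 24.4 ee [0.5531 0.0698 0.204 ] F [-1.9 -0.2  8.2] gw 0.0141 gf 98.9
slide hit True x 0.0585
t 26.3 ee [0.5114 0.0657 0.3225] F [-0.1 -0.3 -1.7] gw 0.0141 gf 97.2
(array([0.568, 0.112]), array([-0.032,  0.11 ]), 246)
(array([0.614, 0.008]), array([0.003, 0.001]), 236)
```

View pics/m5.png

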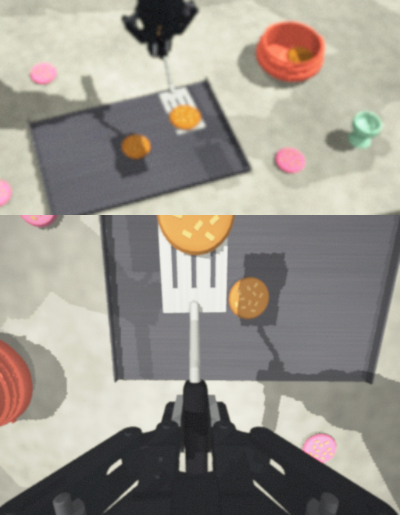

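Second biscuit sits on the blade; dump it, then scoop and dump the third.

Run:
```python
from h import *
dump(); undump()
bs=biscuits("scene"); print(*bs)
b=[r for r in bs][0]
if len(bs)==1:
    x,z=scoop(b[1][0],b[1][1]+.001)
    lift(x,b[1][1]+.001,z); print(*biscuits("scene"),sep="\n")
snap("wrist","wrist6"); a=snap("scene","scene6")
a=cv2.imread("pics/scene6.png")[120:280,100:440]; w=cv2.imread("pics/wrist6.png")
cv2.imwrite("pics/m6.png",np.vstack([cv2.resize(a,(600,282)),cv2.resize(w,(400,300))[:,:] if 0 else cv2.resize(w,(600,310))]))
```

```text
t 32.5 ee [0.4681 0.3417 0.3381] F [ 0.4 -0.3 -1.4] gw 0.0140 gf 97.3
(array([0.614, 0.008]), array([0.003, 0.001]), 241)
t 36.7 ee [ 0.4216 -0.0102  0.2038] F [ 0.2 -0.3  5.8] gw 0.0143 gf 98.5
touch True z 0.0038
t 39.3 ee [0.5588 0.003  0.2039] F [-2.5 -0.   9.2] gw 0.0143 gf 99.0
slide hit True x 0.0577
t 41.3 ee [ 0.5171 -0.001   0.3225] F [-0.1  0.3 -1.9] gw 0.0142 gf 97.2
(array([0.575, 0.032]), array([-0.033,  0.03 ]), 251)
```

View pics/m6.png

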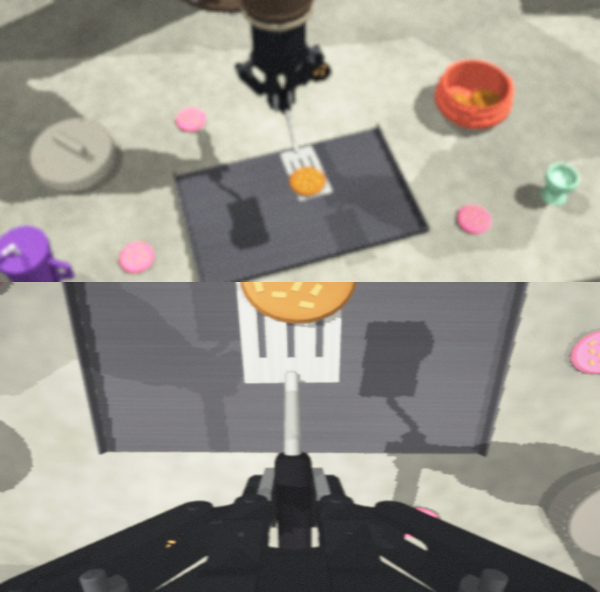

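Run:
```python
from h import *
dump(); undump()
yw=SY+np.pi/2; o=S2W(0,.06)
P,Q=tp([*o,.12],yw); reach(P,Q)
P,Q=tp([*o,.015],yw); move_l(P,Q,vel=.12)
P,Q=tp([*o,-.002],yw); print(move_l(P,Q,vel=.015,stop_force=3)); state()
grip(.05); P=sense()["ee_pos"]; P[2]+=.15; move_l(list(P),vel=.2); grip(.085)
print(biscuits("scene"))
reach([BOWL[0],BOWL[1]-.07,.40],down(0)); b=snap("wrist","bowl")
reach([.444,-.34-.07,.40],down(0)); l=snap("wrist","lid"); state(); snap("scene","scene7")
import pickle; pickle.dump({k:{m:v for m,v in d.items() if m!="img"} for k,d in (("bowl",b),("lid",l))},open("cal.pkl","wb"))
x=cv2.imread("pics/bowl.png");y=cv2.imread("pics/lid.png")
print(proj(b,[*BOWL,.06]),proj(l,[.444,-.34,.027]))
```

```text
t 47.5 ee [0.4681 0.3417 0.3381] F [-1.1 -0.  -0.7] gw 0.0141 gf 97.3
True
t 51.6 ee [ 0.6158 -0.0438  0.2042] F [ 0.3 -0.1  4.8] gw 0.0145 gf 98.4
[]
t 57.3 ee [ 0.4445 -0.4093  0.4   ] F [ 0.4 -0.1  0.6] gw 0.0852 gf 0.0
[[249.21175501 112.38948771]] [[249.43576205 112.8824465 ]]
```

View pics/bowl.png

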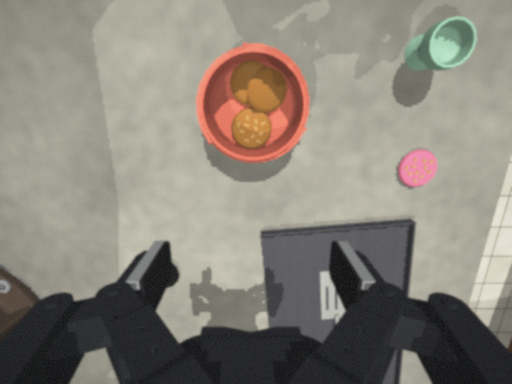

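View pics/lid.png

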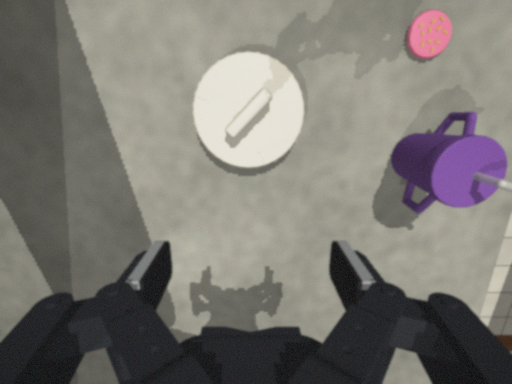

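```bash
cat > fit.py <<'E'
from h import *
import pickle
from scipy.optimize import minimize
def hullmask(c,xy,rings,sc=4):
    a=np.linspace(0,2*np.pi,72,endpoint=False)
    pts=np.vstack([proj(c,np.c_[xy[0]+r*np.cos(a),xy[1]+r*np.sin(a),0*a+z]) for r,z in rings])
    m=np.zeros((384*sc,512*sc),np.uint8); cv2.fillConvexPoly(m,cv2.convexHull((pts*sc).astype(np.int32)),1); return m
def fit(c,mask,xy0,rings):
    M=cv2.resize(mask,None,fx=4,fy=4,interpolation=cv2.INTER_NEAREST)>0
    f=lambda p:-(lambda h:(h&M).sum()/(h|M).sum())(hullmask(c,p,rings)>0)
    r=minimize(f,xy0,method="Nelder-Mead",options=dict(initial_simplex=[xy0,[xy0[0]+.008,xy0[1]],[xy0[0],xy0[1]+.008]],xatol=2e-4,maxiter=60)); return r.x,-r.fun
def big(m):
    k,l,s,_=cv2.connectedComponentsWithStats(m); i=1+np.argmax(s[1:,4]); m=(l==i).astype(np.uint8)
    cs,_=cv2.findContours(m,cv2.RETR_EXTERNAL,2); return cv2.fillPoly(m*0,[max(cs,key=cv2.contourArea)],1)
BR=[(.057,.062),(.062,.055),(.066,.035),(.060,.01)]; LR=[(.067,.0),(.067,.027)]
def bowlmask(img):
    h=cv2.cvtColor(img,cv2.COLOR_RGB2HSV); return big(cv2.inRange(h,(0,100,60),(9,255,255)))
def lidmask(img): return big(cv2.morphologyEx(cv2.inRange(img,(205,205,195),(255,255,255)),cv2.MORPH_OPEN,np.ones((3,3))))
E
python3 - <<'E'
from fit import *
cal=pickle.load(open("cal.pkl","rb"))
bi=cv2.imread("pics/bowl.png")[:,:,::-1].copy(); li=cv2.imread("pics/lid.png")[:,:,::-1].copy()
bx,s=fit(cal["bowl"],bowlmask(bi),BOWL,BR); print("bowl",bx,s)
lx,s=fit(cal["lid"],lidmask(li),[.444,-.34],LR); print("lid",lx,s, lidmask(li).sum())
for u,v in ((231,132),(267,95)): print(ray(cal["lid"],u,v,.052)[:2])
# close lid view, from 2 yaws, then oblique bowl
reach([lx[0],lx[1]-.09,.30],down(0)); c1=snap("wrist","lidc")
l2,s=fit(c1,lidmask(c1["img"]),lx,LR); print("lid close",l2,s)
a=np.pi/4
Q=q(Ro.from_euler('x',a)*Ro.from_quat([.70710678,.70710678,0,0]))
reach([bx[0],bx[1]-.26,.30],down(0))
P=[bx[0],bx[1]-.26,.19]; print(inverse_kinematics(P,Q)); reach([P[0],P[1],.25],Q); move_l(P,Q); c2=snap("wrist","bowlc"); state()
b2,s=fit(c2,bowlmask(c2["img"]),bx,BR); print("bowl obl",b2,s, proj(c2,[*bx,.06]))
pickle.dump({k:{m:v for m,v in d.items() if m!="img"} for k,d in (("bowlc",c2),("lidc",c1))},open("cal2.pkl","wb"))
E
```

```text
bowl [0.47280998 0.35183229] 0.980601471936796
lid [ 0.44273969 -0.34116019] 0.7845036019392196 7910
[ 0.4229867  -0.36043477]
[ 0.46339216 -0.32041533]
lid close [ 0.44284857 -0.34103738] 0.6424213575438128
[-0.16577935  0.71482454  2.16634646  1.17084101  0.85896886 -1.22876199]
t 61.6 ee [0.4729 0.092  0.1907] F [-0.3  0.   0.8] gw 0.0851 gf 0.0
bowl obl [0.47199993 0.35350623] 0.9701743534232806 [[250.10055441  89.6765787 ]]
```

Run:
```python
from fit import *
cal=pickle.load(open("cal2.pkl","rb")); b=cv2.imread("pics/bowlc.png"); l=cv2.imread("pics/lidc.png"); c=cal["bowlc"]
bx=(.4725,.3525)
A=np.radians(np.linspace(-190,10,800)); Z=np.linspace(.066,-.004,160)
def unw(c,img,cx,r):
    AA,ZZ=np.meshgrid(A,Z); p=proj(c,np.c_[(cx[0]+r*np.cos(AA)).ravel(),(cx[1]+r*np.sin(AA)).ravel(),ZZ.ravel()]).reshape(160,800,2).astype(np.float32)
    return cv2.remap(img,p[...,0],p[...,1],cv2.INTER_CUBIC)
u=unw(c,b,bx,.064)
for d in range(-180,1,30): cv2.putText(u,str(d),(int((d+190)*4)-10,12),0,.4,(255,255,255),1); u[150:,int((d+190)*4)]=(0,255,0)
# lid top rectified
g=np.linspace(-.072,.072,400); X,Y=np.meshgrid(g,-g)
c=cal["lidc"]; p=proj(c,np.c_[X.ravel()+.443,Y.ravel()-.341,0*X.ravel()+.028]).reshape(400,400,2).astype(np.float32)
L=cv2.remap(l,p[...,0],p[...,1],cv2.INTER_CUBIC); L=cv2.cvtColor(L,cv2.COLOR_BGR2GRAY); L=cv2.createCLAHE(4,(4,4)).apply(L)
L=cv2.cvtColor(L,cv2.COLOR_GRAY2BGR)
cc=cv2.resize(b[10:190,150:350],(400,360),interpolation=cv2.INTER_CUBIC); cc=np.vstack([cc,np.zeros((40,400,3),np.uint8)])
cv2.imwrite("pics/m7.png",np.vstack([u,np.hstack([L,cc])]))
```

View pics/m7.png

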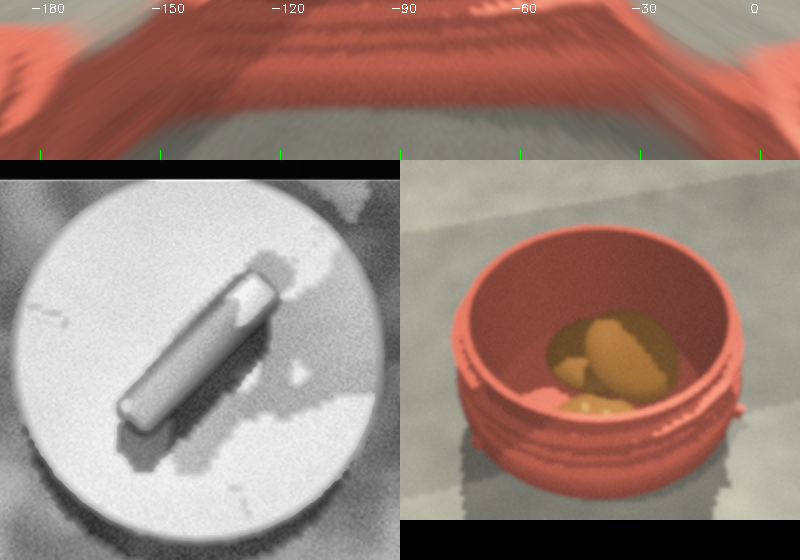

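Run:
```python
from fit import *
c=pickle.load(open("cal2.pkl","rb"))["bowlc"]; px=np.array([[321,134],[187.5,150]])
res=[]
for cx in ((.4725,.3525),(.472,.3535),(.4728,.3518)):
  for r in (.066,.068):
    for z in np.arange(.015,.05,.004):
      for f in np.arange(-60,60,1.):
        e=0;pp=[]
        a=np.radians([f,f-120]); p=proj(c,np.c_[cx[0]+r*np.cos(a),cx[1]+r*np.sin(a),[z,z]])
        res.append((np.abs(p-px).max(),f,z,r,cx,p.round(0).tolist()))
res.sort(key=lambda t:t[0]); [print(t) for t in res[:6]]
# individually
cx=(.4725,.3525)
for k in (0,1):
  rr=sorted((np.hypot(*(proj(c,[cx[0]+r*np.cos(np.radians(f)),cx[1]+r*np.sin(np.radians(f)),z])[0]-px[k])),f,z,r) for f in range(-200,40,2) for z in np.arange(.01,.055,.004) for r in(.066,.068)); print(rr[:5])
```

```text
(np.float64(1.0604929254083117), np.float64(-21.0), np.float64(0.031), 0.068, (0.472, 0.3535), [[320.0, 133.0], [188.0, 150.0]])
(np.float64(1.144914634423401), np.float64(-21.0), np.float64(0.031), 0.068, (0.4725, 0.3525), [[321.0, 134.0], [189.0, 151.0]])
(np.float64(1.2270389993466893), np.float64(-22.0), np.float64(0.031), 0.068, (0.4725, 0.3525), [[320.0, 135.0], [188.0, 150.0]])
(np.float64(1.4027101104098847), np.float64(-22.0), np.float64(0.031), 0.068, (0.472, 0.3535), [[320.0, 134.0], [187.0, 149.0]])
(np.float64(1.6044406669740852), np.float64(-20.0), np.float64(0.031), 0.068, (0.472, 0.3535), [[320.0, 132.0], [189.0, 151.0]])
(np.float64(1.694116396317753), np.float64(-21.0), np.float64(0.031), 0.068, (0.4728, 0.3518), [[321.0, 135.0], [189.0, 152.0]])
[(np.float64(0.30825634852677675), -20, np.float64(0.03), 0.068), (np.float64(0.5280005990970907), -26, np.float64(0.038), 0.068), (np.float64(0.9079759662167631), -14, np.float64(0.022), 0.068), (np.float64(0.9611547695210728), -22, np.float64(0.034), 0.068), (np.float64(1.0951771313995875), -16, np.float64(0.026000000000000002), 0.068)]
[(np.float64(0.615270175255381), -148, np.float64(0.022), 0.066), (np.float64(0.6220660946387918), -156, np.float64(0.01), 0.066), (np.float64(0.6333755103968872), -154, np.float64(0.014), 0.066), (np.float64(0.8143895927711606), -150, np.float64(0.018000000000000002), 0.066), (np.float64(1.054194293260777), -142, np.float64(0.03), 0.068)]
```

```bash
cat >> h.py <<'E'
LZ=.203; BC=np.array([.4725,.3525])
def lp(xy,z,psi): return [xy[0],xy[1],z+LZ], down(np.radians(psi-90))
E
python3 - <<'E'
from fit import *
P=sense()["ee_pos"]; move_l([P[0],P[1],.30],vel=.2)
reach([.4427,-.341-.09,.30],down(0)); c=capture("wrist"); d=np.abs(c["img"][:300].astype(int)-cv2.imread("pics/lidc.png")[:300,:,::-1]); print("diff",d.mean())
print(fit(c,lidmask(c["img"]),[.443,-.341],LR), biscuits("scene"))
if d.mean()<4:
    xy=(.4432,-.3407); grip(.05)
    reach(*lp(xy,.08,44.7)); move_l(*lp(xy,.0,44.7),vel=.12,stop_force=8); state()
    grip(0,60); state()
    move_l(*lp(xy,.15,44.7)); state()
    reach(*lp(BC,.15,69)); state()
    move_l(*lp(BC,.068,69),vel=.1)
    print(move_l(*lp(BC,.046,69),vel=.012,stop_force=4)); state(); print("lidz",sense()["ee_pos"][2]-LZ)
E
```

```text
diff 2.1586805555555557
(array([ 0.44311445, -0.34095483]), np.float64(0.6430542645087121)) []
t 66.8 ee [ 0.4434 -0.341   0.2034] F [-1.1  0.4 -0.2] gw 0.0503 gf 0.0
t 67.2 ee [ 0.4434 -0.3408  0.2038] F [-1.2  0.5  9.8] gw 0.0147 gf 59.7
t 68.4 ee [ 0.443  -0.3405  0.3522] F [ 0.1  0.2 -1.3] gw 0.0147 gf 58.5
t 70.8 ee [0.473  0.3518 0.353 ] F [-0.1  0.1 -2.1] gw 0.0149 gf 58.4
True
t 72.9 ee [0.4725 0.3525 0.2586] F [-0.5 -0.8  7.9] gw 0.0146 gf 59.7
lidz 0.055625687060607054
```

```bash
cat >> h.py <<'E'
def turn(psi0,psi1,z,step,lo,hi,every=4,dz=.0004,slope=1/12000,tz=None):
    """turn the gripped lid, keeping up-force on the tool in lo..hi"""
    n=int(np.ceil(abs(psi1-psi0)/step)); last=psi0
    for i,psi in enumerate(np.linspace(psi0,psi1,n+1)[1:]):
        z+=(psi-last)*slope; last=psi
        reach(*lp(BC,z,psi)); s=sense(); f=s["contact_force"][2]
        if f>hi: z+=dz
        elif f<lo: z-=dz
        if i%every==0 or i==n-1: print("psi %.0f z %.4f F %s Tz %.2f t %.1f"%(psi,s["ee_pos"][2]-LZ,np.round(s["contact_force"],1),s["wrist_torque"][2],s["t"]))
        if tz and abs(s["wrist_torque"][2])>tz: break
    return z,psi
E
python3 - <<'E'
from h import *
grip(.03); sleep(.3); state(); 
c=snap("wrist","rel"); 
z=sense()["ee_pos"][2]-LZ
move_l(*lp(BC,z-.003,69),vel=.012,stop_force=3); state(); print("z contact tips",sense()["ee_pos"][2]-LZ)
grip(0,50); state()
z=sense()["ee_pos"][2]-LZ
z,psi=turn(69,96,z,3,-1,5,every=2); state()
E
```

```text
t 73.5 ee [0.4722 0.3523 0.2581] F [ 0.1 -0.8  0.2] gw 0.0299 gf 0.0
t 73.9 ee [0.4725 0.3525 0.255 ] F [-0.3 -0.3  0. ] gw 0.0301 gf 0.0
z contact tips 0.05197719049723931
t 74.2 ee [0.4727 0.3526 0.2556] F [ 0.9 -0.3  6.1] gw 0.0151 gf 51.1
psi 72 z 0.0528 F [-0.7 -0.9  2.4] Tz 0.07 t 74.4
psi 78 z 0.0533 F [-0.4  0.6  2.3] Tz 0.07 t 74.9
psi 84 z 0.0539 F [-0.2  0.9  2.8] Tz 0.05 t 75.4
psi 90 z 0.0543 F [ 0.9 -0.2  2.3] Tz 0.09 t 75.9
psi 96 z 0.0548 F [-0.  -0.   3.4] Tz 0.07 t 76.4
t 76.4 ee [0.4725 0.3525 0.2578] F [-0.  -0.   3.4] gw 0.0149 gf 50.7
```

Run:
```python
from h import *
z=sense()["ee_pos"][2]-LZ
z,psi=turn(96,118,z,2,-9,5,every=1); state()
```

```text
psi 98 z 0.0550 F [ 0.7 -0.2  1.5] Tz 0.14 t 76.7
psi 100 z 0.0551 F [ 0.1 -0.   1.8] Tz 0.14 t 76.9
psi 102 z 0.0553 F [-0.5 -0.1  1.4] Tz 0.02 t 77.2
psi 104 z 0.0554 F [-0.8 -0.3  0.2] Tz 0.01 t 77.4
psi 106 z 0.0556 F [ 0.5 -0.3 -2.1] Tz -0.02 t 77.7
psi 108 z 0.0558 F [-0.4  0.1 -2.3] Tz -0.00 t 77.9
psi 110 z 0.0560 F [-0.  -0.5 -0.2] Tz 0.02 t 78.2
psi 112 z 0.0562 F [-0.6  0.2 -1.3] Tz 0.00 t 78.4
psi 114 z 0.0564 F [-0.3  1.5 -0.3] Tz 0.05 t 78.7
psi 116 z 0.0565 F [ 0.6  0.2 -0.9] Tz -0.01 t 78.9
psi 118 z 0.0567 F [-0.3 -0.1 -0.8] Tz 0.01 t 79.2
t 79.2 ee [0.4725 0.3525 0.2597] F [-0.3 -0.1 -0.8] gw 0.0151 gf 49.9
```

Run:
```python
from h import *
print(move_l(*lp(BC,.040,118),vel=.012,stop_force=4)); state(); print("z",sense()["ee_pos"][2]-LZ)
grip(.03); sleep(.3); z=sense()["ee_pos"][2]-LZ
print(move_l(*lp(BC,z-.004,118),vel=.012,stop_force=3)); state(); print("z tips",sense()["ee_pos"][2]-LZ)
```

```text
True
t 80.1 ee [0.4725 0.3525 0.2496] F [-0.6 -0.   8.3] gw 0.0153 gf 51.5
z 0.046639904846666774
True
t 80.9 ee [0.4723 0.3524 0.2488] F [-0.3 -0.1  8.9] gw 0.0302 gf 4.2
z tips 0.0457866945773473
```

Run:
```python
from h import *
P=sense()["ee_pos"]; z=P[2]-LZ+.001; move_l(*lp(BC,z,118),vel=.02); grip(0,70); state(); z=sense()["ee_pos"][2]-LZ
z,psi=turn(118,0,z,4,0,6,every=3,tz=2.5); state(); print(psi,z,sense()["joint_pos"][5])
```

```text
t 81.4 ee [0.4725 0.3525 0.2499] F [-2.3 -0.7  4.5] gw 0.0145 gf 68.2
psi 114 z 0.0465 F [-1.1 -0.4  2.1] Tz -0.21 t 81.6
psi 102 z 0.0456 F [-0.3  1.3  2.5] Tz -0.19 t 82.4
psi 90 z 0.0446 F [0.9 0.3 3.4] Tz -0.16 t 83.1
psi 79 z 0.0436 F [ 0.1 -0.4  3.6] Tz -0.19 t 83.9
psi 67 z 0.0426 F [-0.3 -0.2  4. ] Tz -0.15 t 84.6
psi 55 z 0.0416 F [ 0.2 -0.2  3.6] Tz -0.12 t 85.4
psi 43 z 0.0406 F [-0.  -0.4  2.8] Tz -0.16 t 86.1
psi 31 z 0.0397 F [ 1.2 -0.5  3.4] Tz -0.23 t 86.9
psi 20 z 0.0387 F [ 1.3 -0.3  3.2] Tz -0.23 t 87.6
psi 8 z 0.0377 F [ 1.1 -0.6  3.7] Tz -0.21 t 88.4
psi 0 z 0.0370 F [ 1.  -0.4  3.9] Tz -0.15 t 88.9
t 88.9 ee [0.4725 0.3525 0.24  ] F [ 1.  -0.4  3.9] gw 0.0147 gf 68.7
0.0 0.03702454171874147 2.1567594742108738
```

Run:
```python
from h import *
z=sense()["ee_pos"][2]-LZ
z,psi=turn(0,-37,z,2,0,6,every=1,tz=2.0,dz=.0003); state(); print(psi,z,sense()["joint_pos"][5])
```

```text
psi -2 z 0.0369 F [ 0.6 -0.5  3.3] Tz -0.12 t 89.1
psi -4 z 0.0367 F [ 1.2 -0.7  3. ] Tz -0.12 t 89.4
psi -6 z 0.0365 F [0.9 0.4 3.8] Tz -0.09 t 89.6
psi -8 z 0.0364 F [1.3 0.9 3.4] Tz -0.13 t 89.9
psi -10 z 0.0362 F [ 1.  -1.   4.1] Tz -0.16 t 90.1
psi -12 z 0.0361 F [0.5 0.2 4.2] Tz -0.10 t 90.4
psi -14 z 0.0360 F [ 1.1 -0.3  5.3] Tz -0.07 t 90.6
psi -16 z 0.0360 F [0.6 0.  8.3] Tz 0.03 t 90.9
psi -18 z 0.0360 F [0.7 0.8 6. ] Tz -0.12 t 91.1
psi -19 z 0.0360 F [-0.5 -0.4  8.7] Tz 0.00 t 91.4
psi -21 z 0.0360 F [ 0.2 -0.3  6.8] Tz -0.08 t 91.6
psi -23 z 0.0360 F [ 0.3 -0.1  5.9] Tz -0.20 t 91.9
psi -25 z 0.0360 F [ 0.8 -1.   7.5] Tz -0.04 t 92.1
psi -27 z 0.0360 F [-0.3  0.1  6.6] Tz -0.10 t 92.4
psi -29 z 0.0361 F [-0.2 -0.4  3.7] Tz -0.17 t 92.6
psi -31 z 0.0360 F [-0.3 -0.8  5.1] Tz -0.09 t 92.9
psi -33 z 0.0360 F [-0.8  0.   7.5] Tz -0.02 t 93.1
psi -35 z 0.0360 F [-0.3 -0.2  6.6] Tz -0.10 t 93.4
psi -37 z 0.0360 F [-0.4  0.   3.7] Tz -0.19 t 93.6
t 93.6 ee [0.4725 0.3525 0.239 ] F [-0.4  0.   3.7] gw 0.0150 gf 68.7
-37.0 0.03605311200000945 2.804819063436681
```

Run:
```python
from h import *
grip(.05); P=sense()["ee_pos"]; move_l([P[0],P[1],.36],vel=.15); reach([.50,.08,.42],down(0)); sleep(.3); state()
snap("scene","fs"); snap("side","fd"); snap("wrist","fw")
a=cv2.imread("pics/fs.png")[110:300,90:440]; b=cv2.imread("pics/fd.png")[60:300,100:470]; w=cv2.imread("pics/fw.png")
r=lambda i,W,H: cv2.resize(i,(W,H),interpolation=cv2.INTER_CUBIC)
cv2.imwrite("pics/final.png",np.vstack([r(a,500,272),np.hstack([r(b,250,162),r(w,250,162)])]) if 0 else np.vstack([np.hstack([r(a,400,217),r(b,400,217)]),r(w,800,600)[:380]]))
print(biscuits("scene"))
```

```text
t 97.7 ee [0.5    0.0801 0.42  ] F [ 0.2 -0.5 -0. ] gw 0.0500 gf 0.0
[]
```

View pics/final.png

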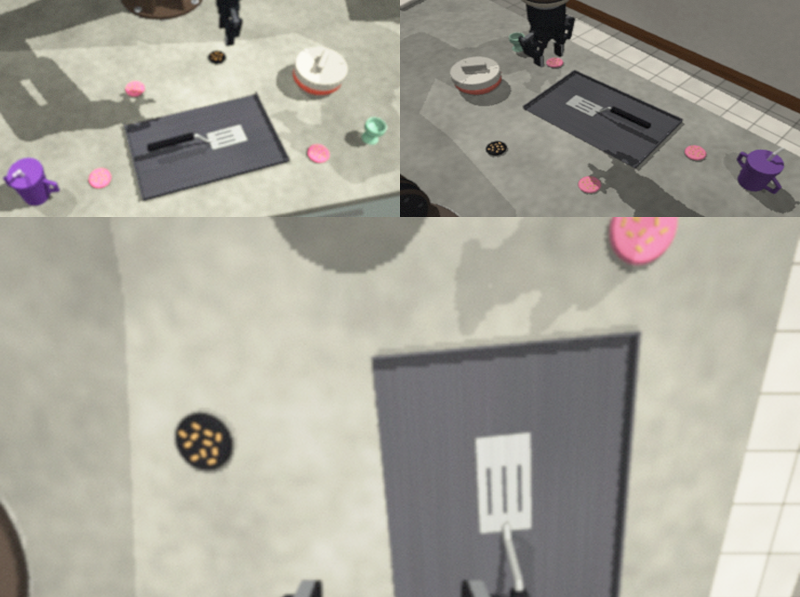

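The lid sits level on the bowl, the turner lies flat on the empty sheet, and both cups are where they stood.

```bash
python3 -c "
from workcell import *
print(hand_in())"
```

```text
the job is handed in; nothing more can be done
None
```

I handed the job in after about 98 s of robot time: the three biscuits present are in the coral bowl, the lid is screwed down to the rim, the turner lies flat on the empty sheet, and both cups stand where they did.

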